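# Swing the bench magnifier over the frame front

### The arm

A 6-joint arm with a two-finger parallel gripper is mounted at the origin on the work surface; the furniture and walls round the work are solid. World frame = base frame: x ahead of the robot, y to its left, z up, the work surface at z = 0. Lengths are in m, angles in rad, forces in N, time in s.
With the tool pointing down it reaches from about 0.35 to 0.85 m from the base axis. Payload 8.1 kg.
Tool frame: the origin (TCP) lies between the finger pads; the fingertips stand 11 mm ahead of it and the grasp point (between the pads) lies 8 mm behind it; y points along the fingers, x is the direction in which the jaws open and shut, and the axes are right-handed (so a half turn about y gives the same grasp; the last joint's range is limited). The gripper opens to 93 mm and grips with 3 to 60 N. Pads are 15 mm wide; open, the fingers measure 128 mm over their backs; the gripper's body (75 mm by 188 mm) begins 65 mm behind the grasp point.
Start: joints at [-1.299, 0.13, 1.488, -0, 1.523, -0.085], TCP at [0.21, -0.562, 0.23] pointing down, gripper open.
Joint ranges: [-2.96, 2.96], [-0.89, 2.26], [0.02, 2.5], [-1.34, 4.48], [0, 2.73], [-2.66, 2.66]. Speed limits (rad/s): [2.39, 2.39, 2.79, 3.14, 3.14, 3.14].

### API

Orientations are given as a rotation vector (axis times angle).
In Python, from plant import readout, optics, robot gives the robot as it stands.
- The arm moves only by the shell command python3 -m creep 'ROWS' [FORCE]. ROWS is JSON, a list that holds one entry, the list of rows, each a list of 7 numbers: the closure, from 0 (fully open) to 1 (shut), then the shift along the tool's x, y, z in cm, then the turn, a rotation vector about the tool's x, y, z in degrees. In form: [[[grip, x, y, z, wx, wy, wz], ...]]. A call has exactly 8 rows; each row shifts and turns the pose as measured when the row begins, along the tool's axes as they then stand; what a row does not reach is not made up. A row lasts 1/10 s, in which the tool goes at most 50 mm and 8.59 degrees, less where a joint would pass 70% of its speed; a pose out of reach is approached as far as the arm can. A call is refused whole if a number of a shift passes 5 or a number of a turn 8.59, either way. A call with a gripper value outside its range is refused whole. The fingers move at their own pace and stop on an object; FORCE is the grip in N (left out, the last holds). Time passes only in rows, so rows that do not move let the fingers close, or fill a call up. It gives the time, the measured TCP pose, the force and the opening at its end, in the units of the state.
- readout.read_state(): the state, without advancing time (a new reading comes with each control period).
- optics.read_camera(name): name is "scene" or "top"; returns a dict with "frame" (384x512x3 uint8, red, green, blue), "depth" (384x512 float32, m along the optical axis (not along the pixel's ray), 0 where there is no reading), "intrinsics" (3x3 intrinsics, pixels), "R" (3x3) and "t" (3): a world point X has camera coordinates R X + t. Camera axes: x right, y down, z forward; pixel columns grow to the right and rows downward; lengths in m; the calibration is good to about 2 mm. A picture is of the moment at which its call begins.
- robot.close_job(): hands the job in, once; it reports no verdict.
The state is a dict: "t": time; "q": joint angles; "dq": joint speeds; "joint_torque": joint torques, N m; "tool_pos": TCP position; "orientation": TCP orientation; "force": force on the tool from outside, world axes, zero at the start; "wrist_torque": the same for the moment, N m; "opening": finger opening in m.
Only numpy, scipy, OpenCV 4.12 (cv2) and the standard library are available. Lean on these libraries where they do the work, as an engineer would, in place of code of your own. Each camera call takes 0.05 s, during which the arm holds its last target. There are 200 camera calls.

### The job

Take the bench magnifier by its ball grip, swing it over the black spectacle frame front that lies on the bench until the lens is centred above the bridge, and tip the lens level; then let go, so that it stays there. Move the magnifier by the ball grip only, keeping off its link bars, yoke and glass, and leave the frame front, bottle, screwdriver, spare lens and jar where they are.

Things in the scene. Friction and masses are not known exactly. Their poses are not given: they have to be found in the camera images.
- post_axis (a point): Point on the upright axis of the magnifier's post, 334 mm above the bench. The stand is fixed: a round grey foot 140 mm across and 24 mm high, a 22 mm steel post. Its x and y axes are level and turn with the stand
- inner_link (a joint): Stiff hinge about the post (upright axis, friction about 0.6 N m, range -1.0 to 0.9 rad, counter-clockwise from above is positive). At 0 the inner link, 200 mm from post axis to elbow axis, points along +y of post_axis. Its bar is 20 mm wide, 16 mm high, at height 334 mm
- outer_link (a joint): Stiff elbow hinge (upright axis, friction about 0.45 N m, range -0.9 to 1.4 rad, counter-clockwise from above is positive). At 0 the outer link points a quarter turn counter-clockwise from the inner link (along -x of post_axis when both hinges are at 0). Elbow axis to lens centre 240 mm
- elbow (a point): On the elbow axis at height 310 mm, the height of the outer link's bar; x points along the outer link to above the lens, y level at right angles to it, away from the side where the ball grip is, z up
- lens_head (a joint): Stiff tipping hinge of the lens (level axis along the outer link through the lens centre, friction about 0.08 N m, range -0.4 to 1.0 rad). 0 is lens level; positive when the side with the ball grip is raised and the ball leans in under the bar
- lens_center (a point): Centre of the magnifier's round lens, always 125 mm above the bench; black rim 90 mm across and 14 mm thick; x along the tipping axis and the outer link, z along the lens axis (upright when level), -y towards the ball grip
- ball_center (a point): Centre of the ball grip, a black ball of 28 mm diameter on an 8 mm stem that stands on the rim: at (0, -40, 42) mm in the frame of lens_center. The three hinges stay where they are left; moving the ball moves all three, and the ball can turn and creep a little between the fingers, so look again after letting go
- frame_bridge (a point): Middle of the bridge of the black spectacle frame front (44 x 136 x 11 mm, loose, lying flat, without temples), 5 mm above the bench; its y axis runs along the length of the frame front
- cement_bottle: Small brown bottle with a black cap, 32 mm across, 62 mm high, loose, a bystander; origin under its centre
- screwdriver: Screwdriver with a blue grip lying flat, 161 mm long along its y, 20 mm thick, loose, a bystander; origin under its centre
- spare_lens: Clear round lens lying flat, 51 mm across, 6 mm high, loose, a bystander; origin under its centre
- jar: Small jar of pads with a white lid, 42 mm across, 44 mm high, loose, a bystander; origin under its centre
- lens_glass: The glass in the lens rim, 74 mm across; origin at the lens centre
- inner_tube: The grey bar of the inner link (not to be touched); origin on the post axis at height 334 mm
- outer_tube: Grey bar of the outer link with the yoke (not to be touched): two 10 mm steel legs 72 mm either side of the lens centre along the link, joined by a bar 24 mm wide, 18 mm high, 160 mm long, underside 174 mm above the lens. A gripper cannot come straight down past it: come tilted 30 to 45 degrees, leaning out to the ball's side. Origin on the elbow axis, 310 mm high
- ball_grip: The ball and its stem as one part; origin at the lens centre
Things that resemble listed ones, but are neither listed nor needed, are in the scene too. Leave any orange look-alike of the part that bears frame_bridge alone.

How it is judged:
By the outcome, as a careful person would: the job done as asked, in the order asked, and still so for the second after the job is handed in, with the robot touching nothing.
It also fails if it takes over 58 s, if anything falls off the work surface, if the arm or the gripper's body presses on something with over 40 N, if the wrist force passes 120 N, or if a joint passes its speed limit or range.

## Working session

There is one attempt and no reset: what is moved stays moved. The work goes in short steps, Python scripts to look and compute and a shell command to move; the robot and the scene stay as the last step left them, time stands still between calls to the robot, and variables do not carry over. Pictures are saved under pics/ and viewed, about 8 in all and at most 12, crops included, and the job is handed in when it is done.

```bash
ls; mkdir -p pics; cat > h.py <<'E'
import numpy as np,cv2
from plant import readout,optics,robot
def cam(n,tag):
    c=optics.read_camera(n); np.savez('%s_%s.npz'%(n,tag),**c)
    cv2.imwrite('pics/%s_%s.png'%(n,tag),cv2.cvtColor(c['frame'],cv2.COLOR_RGB2BGR)); return c
def ray(c,u,v):
    K,R,t=c['intrinsics'],c['R'],c['t']
    return -R.T@t, R.T@np.linalg.inv(K)@np.array([u,v,1.])
def plane(c,u,v,z):
    o,d=ray(c,u,v); return o+d*(z-o[2])/d[2]
def pts(c):
    K,R,t=c['intrinsics'],c['R'],c['t']; D=c['depth']; v,u=np.mgrid[:D.shape[0],:D.shape[1]]
    P=np.stack([(u-K[0,2])/K[0,0]*D,(v-K[1,2])/K[1,1]*D,D],-1)
    X=(P-t)@R; X[D==0]=np.nan; return X
def proj(c,X):
    p=c['intrinsics']@(c['R']@np.array(X)+c['t']); return p[:2]/p[2]
def load(n,tag): return dict(np.load('%s_%s.npz'%(n,tag)))
E
python3 - <<'E'
from h import *
ims=[]
for n in('scene','top'):
    c=cam(n,'0'); print(n,c['intrinsics'].tolist(),(-c['R'].T@c['t']).round(3),c['R'].round(2).tolist(),(c['depth']>0).mean())
s=readout.read_state();print(s['t'],s['tool_pos'],s['orientation'],s['opening'])
E
```

```text
pics
scene [[472.5825595541573, 0.0, 259.74185718313294], [0.0, 472.5825595541573, 197.25899037688637], [0.0, 0.0, 1.0]] [-0.057 -1.091  0.941] [[0.86, -0.51, -0.02], [-0.29, -0.46, -0.84], [0.42, 0.73, -0.54]] 0.920654296875
top [[472.56007162693214, 0.0, 249.4591324520918], [0.0, 472.56007162693214, 198.5809746093814], [0.0, 0.0, 1.0]] [ 0.421 -0.088  1.482] [[-0.03, -1.0, 0.01], [-1.0, 0.03, -0.09], [0.09, -0.01, -1.0]] 0.9960835774739584
0.1 [ 0.20947381 -0.56172093  0.22869202] [-1.35605506  0.94335005 -0.94124878] 0.09305518964311321
```

View pics/scene_0.png

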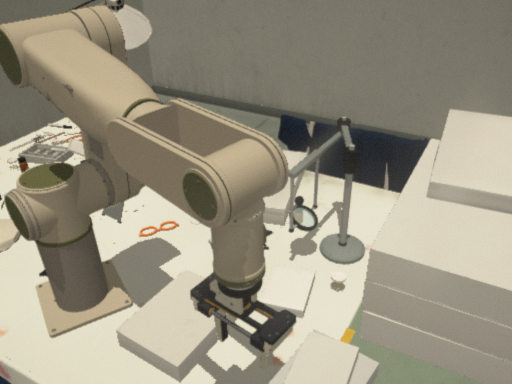

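View pics/top_0.png

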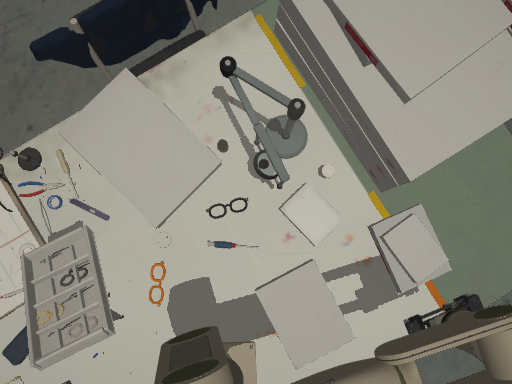

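The scene picture shows the post near (345,200), the elbow hinge and the ball at (299,201). In the top picture the post is at (296,107), the elbow at (228,66), and the lens near (266,163) partly under the yoke. Candidates for the frame front: the black one at (227,208), the orange look-alike at (157,283), and small frames in the tray around (75,275). The black one lying on the bench fits. I'll confirm it in an enlarged crop.

```bash
python3 - <<'E'
from h import *
c=load('top','0'); s=load('scene','0')
a=cv2.resize(c['frame'][40:260,190:350],None,fx=2.7,fy=2.7,interpolation=cv2.INTER_CUBIC)
b=cv2.resize(s['frame'][110:270,260:380],None,fx=3.0,fy=3.0,interpolation=cv2.INTER_CUBIC)
h=594; im=np.zeros((h,800,3),np.uint8); im[:a.shape[0],:a.shape[1]]=a[:h]; im[:b.shape[0],440:800]=b
cv2.imwrite('pics/crop1.png',im[...,::-1])
X=pts(c)
for u,v in[(228,66),(296,107),(262,88),(245,105),(265,163),(282,178),(265,130),(222,146),(328,171),(308,212),(304,307),(410,255),(140,150),(415,240),(350,130),(60,280),(190,300),(165,240),(30,158)]: print(u,v,X[v,u].round(3))
g=cv2.cvtColor(c['frame'],cv2.COLOR_RGB2GRAY)
m=(g[190:225,200:255]<70).astype(np.uint8); 
n,l,st,ce=cv2.connectedComponentsWithStats(m);k=1+st[1:,4].argmax(); print(st[k],ce[k]+[200,190])
vv,uu=np.where(l==k); r=cv2.minAreaRect(np.stack([uu+200,vv+190],1).astype(np.float32)); print(r)
P=np.array([plane(c,*p,0.008) for p in cv2.boxPoints(r)]); print(P.round(4), P.mean(0))
e=P-np.roll(P,1,0); print(np.linalg.norm(e,axis=1), np.degrees(np.arctan2(e[:,1],e[:,0])))
E
```

```text
228 66 [ 0.846 -0.056  0.353]
296 107 [ 0.737 -0.219  0.361]
262 88 [ 0.792 -0.139  0.342]
245 105 [ 0.757 -0.096  0.319]
265 163 [ 0.628 -0.147  0.198]
282 178 [ 0.57  -0.182  0.316]
265 130 [ 0.691 -0.144  0.32 ]
222 146 [ 0.706 -0.024  0.062]
328 171 [ 0.622 -0.346  0.049]
308 212 [ 0.499 -0.282  0.03 ]
304 307 [ 0.216 -0.255  0.059]
410 255 [ 0.361 -0.571  0.083]
140 150 [0.698 0.224 0.071]
415 240 [ 0.404 -0.588  0.083]
350 130 [ 0.734 -0.406  0.108]
60 280 [0.32  0.446 0.112]
190 300 [0.239 0.089 0.003]
165 240 [0.426 0.164 0.   ]
30 158 [0.692 0.576 0.023]
[  6   8  42  21 165] [227.47272727 207.22424242]
((227.4908447265625, 207.80276489257812), (13.313786506652832, 42.431705474853516), 73.3007583618164)
[[ 0.5231  0.0356  0.008 ]
 [ 0.5578 -0.0923  0.008 ]
 [ 0.5175 -0.1032  0.008 ]
 [ 0.4829  0.0245  0.008 ]] [ 0.52032408 -0.03383418  0.008     ]
[0.04166054 0.1326001  0.04178093 0.13230143] [  15.44220931  -74.82788584 -164.96823458  105.11983408]
```

View pics/crop1.png

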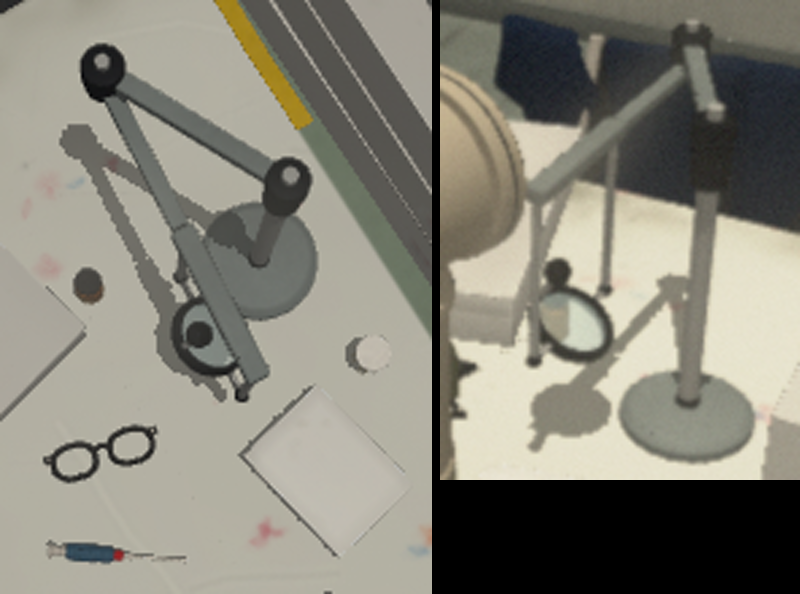

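The crop confirms it: a black frame front with two rims and a bridge at crop (102,449), which is about pixel (228,206). It lies on the bench and nothing else nearby resembles it. The ball is at crop (200,333) in the top view and (557,272) in the scene view. Next I triangulate.

```bash
cat >> h.py <<'E'
from scipy.spatial.transform import Rotation as Ro
from scipy.optimize import least_squares
def tri(obs):
    A=[];b=[]
    for c,u,v in obs:
        o,d=ray(c,u,v); d=d/np.linalg.norm(d); M=np.eye(3)-np.outer(d,d); A.append(M); b.append(M@o)
    x,_,_,_=np.linalg.lstsq(np.vstack(A),np.hstack(b),rcond=None); return x
def ballpix(c,u,v,r=12,thr=75):
    g=cv2.cvtColor(c['frame'],cv2.COLOR_RGB2GRAY); u0,v0=int(u)-r,int(v)-r
    return g[v0:v0+2*r,u0:u0+2*r],u0,v0
E
python3 - <<'E'
from h import *
c=load('top','0'); s=load('scene','0')
for n,d,u,v in(('top',c,264,163),('scene',s,299,201)):
    p,u0,v0=ballpix(d,u,v,11); print(n,u0,v0); print(p)
p,u0,v0=ballpix(c,228,207,10);print(u0,v0);print(p)
st=readout.read_state(); R=Ro.from_rotvec(st['orientation']).as_matrix(); print(R.round(2))
X=pts(c)
for (a,b) in((232,107),(70,0)):pass
# bar direction: points at z .30-.33 
m=(X[...,2]>.305)&(X[...,2]<.325)&(X[...,0]>.54)&(X[...,0]<.83)&(X[...,1]>-.25)&(X[...,1]<-.06)
Q=X[m][:,:2]; w=Q[Q[:,0]<.70]; print(len(Q),len(w))
mu=w.mean(0);U=np.linalg.svd(w-mu)[2][0]; print(mu,U*np.sign(-U[0]),Q.min(0))
# foot centre
m=(X[...,2]>.018)&(X[...,2]<.03)&(abs(X[...,0]-.69)<.12)&(abs(X[...,1]+.2)<.12); Q=X[m][:,:2]
print(len(Q), cv2.minEnclosingCircle(Q.astype(np.float32)))
for (u,v) in((228,66),(296,107)):
  m=(X[...,2]>.345)&(np.hypot(*(np.indices(m.shape)[::-1]-np.array([u,v])[:,None,None]))<14); Q=X[m]; print(Q.mean(0).round(4),cv2.minEnclosingCircle(Q[:,:2].astype(np.float32)))
E
```

```text
top 253 152
[[106 107 114 113 113  87  58  51  51  51  58  70  82  69  99 111 111 110
  110 109 109 110]
 [106 106 106 105  64  53  51  52  72 112 113 119 118  92  89 104 111 110
  110 109 110 109]
 [106 106 105  65  53  51  52  83 127 129 129 130 128 125  69 100 110 111
  111 110 110 109]
 [106 105  76  53  52  53  84 128 131 131 130 130 130 128  92  89 102 111
  112 112 110 109]
 [106 105  54  52  52  67 129 132 131 130 131 130 130 130 125  68  99 111
  111 111 111 111]
 [105  65  53  53  54 105 132 132 132 131 131 131 131 129 128  92  86 103
  112 112 112 112]
 [104  54  53  53  57 131 133 132 131 131 131 130 130 130 129 125  67  98
  112 112 111 112]
 [ 89  52  54  54  70 133 132 131  87  61  62  60  71 108 129 128  91  84
  104 112 112 111]
 [ 88  52  54  54  87 133 131  71  52  48  48  47  47  55  88 129 125  66
   99 112 114 111]
 [ 74  52  53  54  87 131  87  51  49  47  47  46  45  46  51  87 128  91
   82 105 115 113]
 [ 72  52  53  53  86 131  52  50  49  49  47  46  45  44  47  83 129 125
   66  98 113 113]
 [ 73  52  52  54  85 107  49  49  49  49  51  46  45  45  44  65
[... 4432 characters left out ...]
5 175 175 175 175 175 172 170
  171 170]
 [175 173 173 173 111  49  42  99 170 175 175 175 174 175 175 175 175 175
  175 175]
 [173  79  82  65  50  42 102 171 174 175 175 175 175 174 175 175 175 175
  175 175]
 [ 66  43  42  36  44  99 173 177 174 174 174 174 175 175 175 175 175 175
  175 175]]
[[ 0.35 -0.    0.94]
 [-0.94  0.    0.35]
 [-0.   -1.    0.  ]]
1027 599
[ 0.63144893 -0.15902445] [-0.90058378 -0.43468248] [ 0.56105531 -0.22909839]
935 ((0.6893323063850403, -0.25249457359313965), 0.1275637298822403)
[ 0.8509 -0.056   0.3522] ((0.8477580547332764, -0.059827715158462524), 0.027189837768673897)
[ 0.7419 -0.2202  0.3528] ((0.747272789478302, -0.2177337408065796), 0.02660493366420269)
```

```bash
python3 - <<'E'
from h import *
c=load('top','0'); s=load('scene','0')
B=tri([(c,263.3,163.8),(s,298.9,200.5)]); print('ball',B.round(4),proj(c,B).round(1),proj(s,B).round(1))
br=plane(c,227.6,204.9,.006); print('bridge',br.round(4))
# bolts
E=plane(c,228,64,.353); print(E)
# hypotheses: bar centre line
mu=np.array([.6314,-.159]);U=np.array([-.9006,-.4347])
El=np.array([.848,-.0585]); print('elbow off line',np.cross(U,El-mu), 'end', )
U=(mu-El)/np.linalg.norm(mu-El); print('U',U)
L=El+.24*U; print('lens',L)
y=np.array([-U[1],U[0]]); d=B[:2]-L; print('ball in e: x',d@U,'y',d@y,'z',B[2]-.125,'th',np.arctan2(d@y,B[2]-.125)+np.arctan2(40,42))
X=pts(c); X2=pts(s)
for u,v in((263,164),(262,162)):print(X[v,u])
for u,v in((299,200),(300,201)):print(X2[v,u])
E
```

```text
ball [ 0.6286 -0.1427  0.1799] [263.3 163.8] [298.9 200.5]
bridge [ 0.5295 -0.0342  0.006 ]
[ 0.85099326 -0.05639174  0.353     ]
elbow off line 0.003645720000000005 end
U [-0.90711177 -0.42088981]
lens [ 0.63029317 -0.15951355]
ball in e: x -0.005536549752741079 y -0.015933632057567315 z 0.054874796499594924 th 0.47842016310863367
[ 0.62486858 -0.14104332  0.19993772]
[ 0.63150951 -0.13872054  0.19365358]
[ 0.62230017 -0.15188114  0.18885263]
[ 0.62116928 -0.15852955  0.18942777]<stdin>:9: DeprecationWarning: Arrays of 2-dimensional vectors are deprecated. Use arrays of 3-dimensional vectors instead. (deprecated in NumPy 2.0)
```

```bash
cat >> h.py <<'E'
def axes(link_deg,a_deg):
    l=np.radians(link_deg);a=np.radians(a_deg); xe=np.array([np.cos(l),np.sin(l),0]); ye=np.array([-xe[1],xe[0],0])
    yt=np.array([0,0,-np.cos(a)])+np.sin(a)*ye; xt=-xe; return np.stack([xt,yt,np.cross(xt,yt)],1)
def rows(pt,Rt,n=8,grip=0,frm=None):
    s=readout.read_state(); p=np.array(s['tool_pos']);R=Ro.from_rotvec(s['orientation']).as_matrix()
    d=(pt-p)/n; w=Ro.from_matrix(R.T@Rt).as_rotvec()/n
    print('t',s['t'],'p',p.round(4),'q',np.round(s['q'],2),'F',np.round(s['force'],1),'op',round(s['opening'],4),'remaining mm',round(np.linalg.norm(pt-p)*1e3,1),'deg',np.degrees(w*n).round(1))
    for i in range(n):
        print([grip]+(R.T@d*100).round(2).tolist()+np.degrees(w).round(2).tolist()); R=R@Ro.from_rotvec(w).as_matrix()
    if max(abs(R.T@d*100))>5: print('TOO FAR')
E
python3 - <<'E'
from h import *
post=np.array([.742,-.2185]);T=np.array([.5295,-.0342]); d=T-post;r=np.linalg.norm(d)
phi=np.arctan2(d[1],d[0])-np.arccos((.04+r*r-.0576)/(.4*r)); E=post+.2*np.array([np.cos(phi),np.sin(phi)])
print(r,np.degrees(phi),E,'link',np.degrees(np.arctan2(*(T-E)[::-1])))
rows(np.array([.40,-.25,.42]),Ro.from_euler('z',45,degrees=True).as_matrix()@Ro.from_rotvec(readout.read_state()['orientation']).as_matrix(),8)
E
```

```text
0.2812876463693349 82.21254806572817 [ 0.76909972 -0.02034449] link -176.69040099499682
t 0.1 p [ 0.2095 -0.5617  0.2287] q [-1.3   0.13  1.49  0.    1.52 -0.09] F [-0.8 -0.4  0. ] op 0.0931 remaining mm 412.4 deg [ -0.1 -45.    0. ]
[0, -2.82, -2.39, 3.59, -0.01, -5.62, 0.0]
[0, -2.46, -2.39, 3.85, -0.01, -5.62, 0.0]
[0, -2.07, -2.39, 4.07, -0.01, -5.62, 0.0]
[0, -1.66, -2.39, 4.26, -0.01, -5.62, 0.0]
[0, -1.23, -2.39, 4.4, -0.01, -5.62, 0.0]
[0, -0.8, -2.39, 4.5, -0.01, -5.62, 0.0]
[0, -0.35, -2.39, 4.55, -0.01, -5.62, 0.0]
[0, 0.1, -2.39, 4.57, -0.01, -5.62, 0.0]
```

```bash
python3 -m creep '[[[0.45,-2.8,-2.4,3.6,0,-5.6,0],[0.45,-2.5,-2.4,3.8,0,-5.6,0],[0.45,-2.1,-2.4,4.1,0,-5.6,0],[0.45,-1.7,-2.4,4.3,0,-5.6,0],[0.45,-1.2,-2.4,4.4,0,-5.6,0],[0.45,-0.8,-2.4,4.5,0,-5.6,0],[0.45,-0.4,-2.4,4.6,0,-5.6,0],[0.45,0.1,-2.4,4.6,0,-5.6,0]]]' 15
python3 - <<'E'
from h import *
R=axes(205,40); B=np.array([.628,-.143,.181]); rows(B-.3*R[:,1],R,8,.45)
E
```

```text
t: 0.9
tool_pos: [0.3893, -0.2537, 0.4093]
orientation: [-1.531, 0.332, -0.313]
force: [-0.5, 0.7, -0.3]
opening: 0.0511
t 0.9 p [ 0.3893 -0.2537  0.4093] q [-0.69 -0.22  1.5   0.01  1.88 -0.28] F [-0.5  0.7 -0.3] op 0.0511 remaining mm 325.9 deg [-38.6 -46.5 -17.4]
[0.45, 0.37, 0.03, 4.06, -4.82, -5.81, -2.18]
[0.45, 0.78, -0.29, 3.99, -4.82, -5.81, -2.18]
[0.45, 1.2, -0.58, 3.85, -4.82, -5.81, -2.18]
[0.45, 1.61, -0.84, 3.65, -4.82, -5.81, -2.18]
[0.45, 2.0, -1.07, 3.38, -4.82, -5.81, -2.18]
[0.45, 2.37, -1.26, 3.06, -4.82, -5.81, -2.18]
[0.45, 2.71, -1.41, 2.69, -4.82, -5.81, -2.18]
[0.45, 3.02, -1.51, 2.28, -4.82, -5.81, -2.18]
```

```bash
python3 -m creep '[[[0.45,0.4,0,4.1,-4.8,-5.8,-2.2],[0.45,0.8,-0.3,4.0,-4.8,-5.8,-2.2],[0.45,1.2,-0.6,3.8,-4.8,-5.8,-2.2],[0.45,1.6,-0.8,3.6,-4.8,-5.8,-2.2],[0.45,2.0,-1.1,3.4,-4.8,-5.8,-2.2],[0.45,2.4,-1.3,3.1,-4.8,-5.8,-2.2],[0.45,2.7,-1.4,2.7,-4.8,-5.8,-2.2],[0.45,3.0,-1.5,2.3,-4.8,-5.8,-2.2]]]'
python3 - <<'E'
from h import *
R=axes(205,40); B=np.array([.628,-.143,.181]); rows(B-.3*R[:,1],R,8,.45);rows(B-.12*R[:,1],R,8,.45)
E
```

```text
t: 1.7
tool_pos: [0.5488, 0.0462, 0.415]
orientation: [-2.246, -0.541, 0.236]
force: [0.9, -0.9, 0.0]
opening: 0.0509
t 1.7 p [0.5488 0.0462 0.415 ] q [ 0.44 -0.13  1.59 -0.73  1.64 -0.1 ] F [ 0.9 -0.9  0. ] op 0.0509 remaining mm 15.2 deg [1.7 1.3 1.5]
[0.45, -0.11, 0.14, -0.08, 0.21, 0.16, 0.19]
[0.45, -0.11, 0.14, -0.08, 0.21, 0.16, 0.19]
[0.45, -0.11, 0.14, -0.08, 0.21, 0.16, 0.19]
[0.45, -0.11, 0.14, -0.08, 0.21, 0.16, 0.19]
[0.45, -0.1, 0.14, -0.08, 0.21, 0.16, 0.19]
[0.45, -0.1, 0.14, -0.08, 0.21, 0.16, 0.19]
[0.45, -0.1, 0.14, -0.08, 0.21, 0.16, 0.19]
[0.45, -0.1, 0.14, -0.08, 0.21, 0.16, 0.19]
t 1.7 p [0.5488 0.0462 0.415 ] q [ 0.44 -0.13  1.59 -0.73  1.64 -0.1 ] F [ 0.9 -0.9  0. ] op 0.0509 remaining mm 191.3 deg [1.7 1.3 1.5]
[0.45, -0.17, 2.39, -0.01, 0.21, 0.16, 0.19]
[0.45, -0.16, 2.39, -0.02, 0.21, 0.16, 0.19]
[0.45, -0.15, 2.39, -0.03, 0.21, 0.16, 0.19]
[0.45, -0.14, 2.39, -0.04, 0.21, 0.16, 0.19]
[0.45, -0.13, 2.39, -0.05, 0.21, 0.16, 0.19]
[0.45, -0.13, 2.39, -0.05, 0.21, 0.16, 0.19]
[0.45, -0.12, 2.39, -0.06, 0.21, 0.16, 0.19]
[0.45, -0.11, 2.39, -0.07, 0.21, 0.16, 0.19]
```

```bash
python3 -m creep '[[[0.45,-0.2,2.4,0,0.2,0.2,0.2],[0.45,-0.2,2.4,0,0.2,0.2,0.2],[0.45,-0.2,2.4,0,0.2,0.2,0.2],[0.45,-0.2,2.4,0,0.2,0.2,0.2],[0.45,-0.1,2.4,0,0.2,0.2,0.2],[0.45,-0.1,2.4,-0.1,0.2,0.2,0.2],[0.45,-0.1,2.4,-0.1,0.2,0.2,0.2],[0.45,-0.1,2.2,-0.1,0.2,0.2,0.2]]]'
python3 - <<'E'
from h import *
t=cam('top','1');s=cam('scene','1')
R=axes(205,40); B=np.array([.628,-.143,.181]); rows(B+.008*R[:,1],R,8,.45)
im=np.zeros((560,800,3),np.uint8)
a=cv2.resize(t['frame'][90:230,190:320],(400,430));b=cv2.resize(s['frame'][110:270,220:360],(400,457))
im[:430,:400]=a;im[:457,400:]=b;cv2.imwrite('pics/c2.png',im[:460,:,::-1])
E
```

```text
t: 2.5
tool_pos: [0.5966, -0.0598, 0.2619]
orientation: [-2.222, -0.517, 0.252]
force: [0.1, 0.0, 0.1]
opening: 0.0513
t 2.6 p [ 0.5953 -0.0609  0.2597] q [ 0.2  -0.06  1.79 -0.7   1.3  -0.11] F [-0.6  0.5  0.3] op 0.051 remaining mm 126.2 deg [-0.1  1.5  0.3]
[0.45, -0.08, 1.56, -0.21, -0.01, 0.18, 0.04]
[0.45, -0.08, 1.56, -0.21, -0.01, 0.18, 0.04]
[0.45, -0.07, 1.56, -0.21, -0.01, 0.18, 0.04]
[0.45, -0.07, 1.56, -0.21, -0.01, 0.18, 0.04]
[0.45, -0.07, 1.56, -0.21, -0.01, 0.18, 0.04]
[0.45, -0.07, 1.56, -0.21, -0.01, 0.18, 0.04]
[0.45, -0.07, 1.56, -0.21, -0.01, 0.18, 0.04]
[0.45, -0.07, 1.56, -0.21, -0.01, 0.18, 0.04]
```

View pics/c2.png

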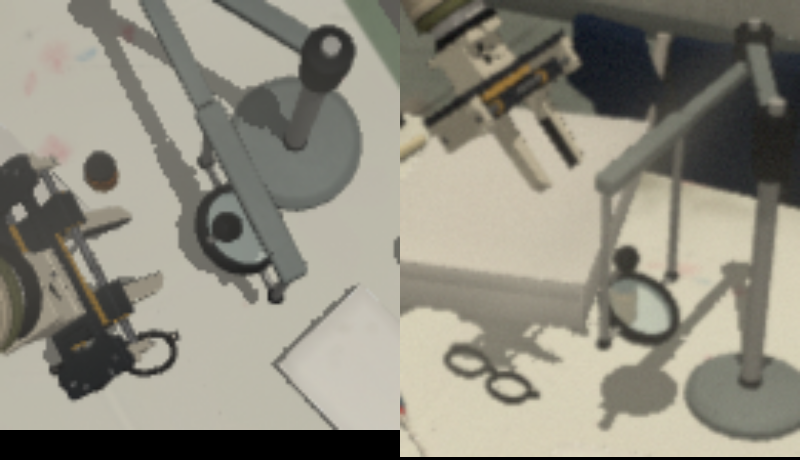

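The picture shows the open fingers to the left of the yoke and above it. Their tips are at about (128,213) and (160,278) in the left crop, aimed at the ball at (227,227), with the legs and bar clear. I'll advance.

```bash
python3 -m creep '[[[0.45,-0.1,1.6,-0.2,0,0.2,0],[0.45,-0.1,1.6,-0.2,0,0.2,0],[0.45,-0.1,1.6,-0.2,0,0.2,0],[0.45,-0.1,1.6,-0.2,0,0.2,0],[0.45,-0.1,1.5,-0.2,0,0.2,0],[0.45,-0.1,1.5,-0.2,0,0.2,0],[0.45,0,0.5,-0.2,0,0.2,0],[0.45,0,0,0,0,0,0]]]'
python3 - <<'E'
from h import *
t=cam('top','2');s=cam('scene','2')
R=axes(205,40); B=np.array([.628,-.143,.181]); rows(B+.008*R[:,1],R,2,.45)
im=np.zeros((460,800,3),np.uint8)
a=cv2.resize(t['frame'][110:210,220:320],(400,400));b=cv2.resize(s['frame'][150:250,250:350],(400,400))
im[:400,:400]=a;im[:400,400:]=b;cv2.imwrite('pics/c3.png',im[:400,:,::-1])
E
```

```text
t: 3.4
tool_pos: [0.6242, -0.1322, 0.1918]
orientation: [-2.222, -0.502, 0.225]
force: [0.0, -0.3, 0.5]
opening: 0.0508
t 3.5 p [ 0.6243 -0.1316  0.1924] q [ 0.06  0.03  1.82 -0.73  1.1  -0.11] F [ 0.2 -0.2  0.5] op 0.0514 remaining mm 24.5 deg [-0.1 -0.1  0.5]
[0.45, -0.08, 1.22, -0.09, -0.03, -0.03, 0.25]
[0.45, -0.08, 1.22, -0.09, -0.03, -0.03, 0.25]
```

View pics/c3.png

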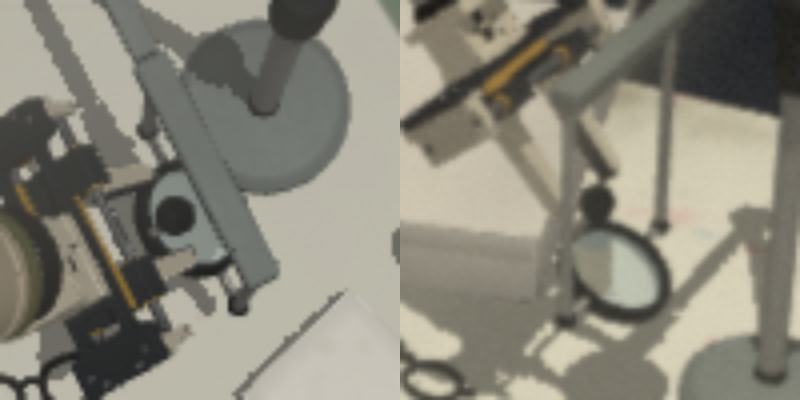

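The ball at (175,215) in the left crop sits midway between the finger tips, near (148,188) and (192,252), and the fingers are inside the yoke legs. I'll go on 24 mm and close.

```bash
python3 -m creep '[[[0.45,-0.1,1.2,-0.1,0,0,0.2],[0.45,-0.1,1.2,-0.1,0,0,0.2],[0.45,0,0.3,0,0,0,0],[0.6,0,0,0,0,0,0],[1,0,0,0,0,0,0],[1,0,0,0,0,0,0],[1,0,0,0,0,0,0],[1,0,0,0,0,0,0]]]' 20
python3 - <<'E'
from h import *
t=cam('top','3');s=cam('scene','3')
R=axes(205,40); B=np.array([.628,-.143,.181]); rows(B+.008*R[:,1],R,2,1)
im=np.zeros((460,800,3),np.uint8)
a=cv2.resize(t['frame'][110:210,220:320],(400,400));b=cv2.resize(s['frame'][150:250,250:350],(400,400))
im[:400,:400]=a;im[:400,400:]=b;cv2.imwrite('pics/c4.png',im[:400,:,::-1])
E
```

```text
t: 4.3
tool_pos: [0.6316, -0.15, 0.1726]
orientation: [-2.224, -0.496, 0.228]
force: [1.2, -1.7, -1.9]
opening: 0.0266
t 4.4 p [ 0.6317 -0.15    0.1726] q [ 0.02  0.07  1.82 -0.74  1.06 -0.1 ] F [-0.   0.  -1.6] op 0.0268 remaining mm 3.6 deg [-0.  -0.1  0.2]
[1, -0.02, -0.18, 0.03, -0.01, -0.03, 0.08]
[1, -0.02, -0.18, 0.03, -0.01, -0.03, 0.08]
```

View pics/c4.png

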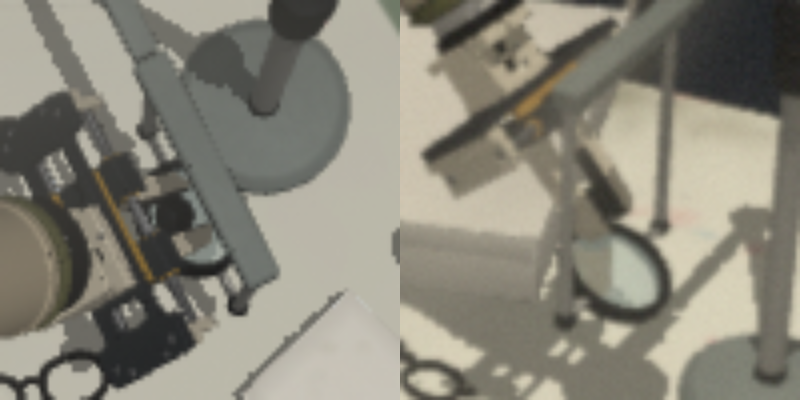

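The jaws hold the ball at a 26.7 mm opening with low force. I'll plan the move in hinge space and turn the tool with the link.

```bash
cat >> h.py <<'E'
POST=np.array([.742,-.2185])
def ang(L):
    d=np.array(L)-POST;r=np.linalg.norm(d); phi=np.arctan2(d[1],d[0])-np.arccos((.04+r*r-.0576)/(.4*r))
    E=POST+.2*np.array([np.cos(phi),np.sin(phi)]); return phi,np.arctan2(*(L-E)[::-1])%(2*np.pi)
def fk(phi,l,th):
    xe=np.array([np.cos(l),np.sin(l)]);ye=np.array([-xe[1],xe[0]])
    L=POST+.2*np.array([np.cos(phi),np.sin(phi)])+.24*xe
    y=-.04*np.cos(th)+.042*np.sin(th); z=.04*np.sin(th)+.042*np.cos(th)
    return L,np.r_[L+y*ye,.125+z]
E
python3 - <<'E'
from h import *
ph0,l0=ang(np.array([.6303,-.1595])); th0=.48; L,B0=fk(ph0,l0,th0); print('model',np.degrees([ph0,l0]),L,B0)
ph1,l1=ang(np.array([.5295,-.0342])); print(np.degrees([ph1,l1]),fk(ph1,l1,0))
st=readout.read_state(); p=np.array(st['tool_pos']);R=Ro.from_rotvec(st['orientation']).as_matrix()
off=R.T@(p-B0); print('off',off)
N=16; P=[];O=[]
for i in range(N+1):
    k=i/N; _,B=fk(ph0+k*(ph1-ph0),l0+k*(l1-l0),th0*(1-k))
    Rt=axes(205+np.degrees(k*(l1-l0)),40+15*k); P.append(B+Rt@off);O.append(Rt)
np.savez('plan.npz',P=P,O=O)
for i in range(N):
    d=O[i].T@(P[i+1]-P[i])*100; w=np.degrees(Ro.from_matrix(O[i].T@O[i+1]).as_rotvec()); print(d.round(2),w.round(2),P[i+1].round(3))
E
```

```text
model [ 60.29464468 208.55405569] [ 0.6303 -0.1595] [ 0.62261153 -0.14537141  0.18072495]
[ 82.21254807 183.30959901] (array([ 0.5295, -0.0342]), array([0.52719075, 0.00573329, 0.167     ]))
off [ 0.00620228  0.01141193 -0.00094323]
[-0.3  -0.73  0.93] [-0.94  1.2   1.02] [ 0.624 -0.141  0.172]
[-0.31 -0.73  0.91] [-0.94  1.18  1.04] [ 0.616 -0.131  0.172]
[-0.33 -0.73  0.89] [-0.94  1.17  1.06] [ 0.609 -0.122  0.171]
[-0.34 -0.73  0.87] [-0.94  1.15  1.08] [ 0.602 -0.112  0.171]
[-0.35 -0.73  0.84] [-0.94  1.13  1.1 ] [ 0.595 -0.103  0.17 ]
[-0.37 -0.73  0.82] [-0.94  1.11  1.12] [ 0.588 -0.093  0.17 ]
[-0.38 -0.72  0.8 ] [-0.94  1.09  1.14] [ 0.582 -0.084  0.169]
[-0.39 -0.72  0.77] [-0.94  1.08  1.15] [ 0.576 -0.075  0.168]
[-0.4  -0.71  0.75] [-0.94  1.06  1.17] [ 0.57  -0.066  0.168]
[-0.4  -0.7   0.72] [-0.94  1.04  1.19] [ 0.564 -0.056  0.167]
[-0.41 -0.69  0.7 ] [-0.94  1.02  1.21] [ 0.558 -0.047  0.166]
[-0.42 -0.68  0.68] [-0.94  1.    1.22] [ 0.553 -0.039  0.165]
[-0.42 -0.67  0.65] [-0.94  0.98  1.24] [ 0.547 -0.03   0.164]
[-0.42 -0.65  0.63] [-0.94  0.96  1.25] [ 0.543 -0.021  0.163]
[-0.43 -0.64  0.6 ] [-0.94  0.94  1.27] [ 0.538 -0.013  0.162]
[-0.43 -0.63  0.58] [-0.94  0.92  1.29] [ 0.533 -0.004  0.161]
```

The triangle doesn't quite close: link yaw comes out at 208.5° against the 205° I measured. I'll refine the post and elbow with a small fit before moving.

```bash
python3 - <<'E'
from h import *
c=load('top','0')
g=cv2.cvtColor(c['frame'],cv2.COLOR_RGB2GRAY)
for (u,v) in((228,63),(298,106)):
    p=g[v-6:v+7,u-6:u+7].astype(float); m=p>100; vv,uu=np.where(m); print('bolt',u-6+uu.mean(),v-6+vv.mean(),m.sum())
    X=pts(c)[v-2:v+3,u-2:u+3]; print(np.nanmedian(X.reshape(-1,3),0))
eb=plane(c,227.8,63,.355);pb=plane(c,297.8,105.6,.355);ft=plane(c,286.8,136,.024);print(eb,pb,ft)
mu=np.array([.6314,-.159]);U=np.array([-.9006,-.4347]);B=np.array([.6286,-.1435,.1805])
def res(x):
    P=x[:2];E=P+.2*np.array([np.cos(x[2]),np.sin(x[2])]);xe=np.array([np.cos(x[3]),np.sin(x[3])]);ye=np.array([-xe[1],xe[0]])
    L=E+.24*xe; y=-.04*np.cos(x[4])+.042*np.sin(x[4]);z=.04*np.sin(x[4])+.042*np.cos(x[4])
    return np.r_[E-eb[:2],P-pb[:2],(P-ft[:2]),(mu-E)@ye,(mu+.05*U-E)@ye,np.r_[L+y*ye,.125+z]-B]*1e3
r=least_squares(res,[.742,-.2185,1,3.6,.48]);print(r.x,np.degrees(r.x[2:]),r.fun.round(1))
x=r.x;print('L',x[:2]+.2*np.array([np.cos(x[2]),np.sin(x[2])])+.24*np.array([np.cos(x[3]),np.sin(x[3])]))
E
```

```text
bolt 227.4814814814815 61.18518518518518 27
[ 0.85103948 -0.0565966   0.35810484]
bolt 298.7894736842105 104.39473684210526 38
[ 0.73865173 -0.22356709  0.36173606]
[ 0.85276792 -0.05601947  0.355     ] [ 0.74157464 -0.22390407  0.355     ] [ 0.73947681 -0.22568278  0.024     ]
[ 0.74116541 -0.22383614  0.98171557  3.57413898  0.48488008] [ 56.24815887 204.7830788   27.78158195] [-0.5 -1.5 -0.4  0.1  1.7  1.8 -0.5  0.4 -0.8 -0.3  0.3]
L [ 0.63438848 -0.15814994]
```

The fit closes within 2 mm, giving a link yaw of 204.8° and a tip of 0.485 rad. I'll replan from that.

```bash
sed -i 's/^POST=.*/POST=np.array([.7412,-.2238])/' h.py; cat > plan.py <<'E'
from h import *
ph0,l0,th0=.98172,3.57414,.485; L,B0=fk(ph0,l0,th0)
ph1,l1=ang(np.array([.5295,-.0342])); print(np.degrees([ph1,l1]),fk(ph1,l1,0))
st=readout.read_state(); p=np.array(st['tool_pos']);R=Ro.from_rotvec(st['orientation']).as_matrix()
off=R.T@(p-B0); print('off',off)
N=16; P=[];O=[]
for i in range(N+1):
    k=i/N; _,B=fk(ph0+k*(ph1-ph0),l0+k*(l1-l0),th0*(1-k))
    Rt=axes(205+np.degrees(k*(l1-l0)),40+15*k); P.append(B+Rt@off);O.append(Rt)
np.savez('plan.npz',P=P,O=O,off=off)
for i in range(N):
    d=O[i].T@(P[i+1]-P[i])*100; w=np.degrees(Ro.from_matrix(O[i].T@O[i+1]).as_rotvec()); print(d.round(2),w.round(2),P[i+1].round(3))
E
python3 plan.py
```

```text
[ 81.9079849  182.00782989] (array([ 0.5295, -0.0342]), array([0.52809856, 0.00577544, 0.167     ]))
off [ 0.0008238   0.01098616 -0.000335  ]
[-0.26 -0.76  0.96] [-0.94  1.08  0.92] [ 0.624 -0.14   0.172]
[-0.28 -0.76  0.94] [-0.94  1.07  0.94] [ 0.617 -0.13   0.172]
[-0.3  -0.76  0.92] [-0.94  1.05  0.96] [ 0.609 -0.12   0.171]
[-0.32 -0.75  0.89] [-0.94  1.04  0.98] [ 0.602 -0.111  0.171]
[-0.34 -0.75  0.87] [-0.94  1.02  0.99] [ 0.595 -0.101  0.17 ]
[-0.36 -0.74  0.84] [-0.94  1.    1.01] [ 0.588 -0.091  0.17 ]
[-0.37 -0.74  0.81] [-0.94  0.99  1.03] [ 0.582 -0.082  0.169]
[-0.39 -0.73  0.79] [-0.94  0.97  1.04] [ 0.575 -0.073  0.168]
[-0.4  -0.72  0.76] [-0.94  0.95  1.06] [ 0.569 -0.063  0.167]
[-0.41 -0.71  0.73] [-0.94  0.94  1.07] [ 0.563 -0.054  0.167]
[-0.42 -0.69  0.71] [-0.94  0.92  1.09] [ 0.557 -0.045  0.166]
[-0.43 -0.68  0.68] [-0.94  0.9   1.1 ] [ 0.551 -0.037  0.165]
[-0.44 -0.67  0.65] [-0.94  0.88  1.12] [ 0.545 -0.028  0.164]
[-0.45 -0.65  0.63] [-0.94  0.86  1.13] [ 0.54  -0.02   0.163]
[-0.46 -0.63  0.6 ] [-0.94  0.84  1.15] [ 0.534 -0.011  0.162]
[-0.46 -0.61  0.57] [-0.94  0.83  1.16] [ 0.529 -0.003  0.161]
```

```bash
python3 -m creep '[[[1,-0.26,-0.76,0.96,-0.9,1.1,0.9],[1,-0.28,-0.76,0.94,-0.9,1.1,0.9],[1,-0.3,-0.76,0.92,-0.9,1.1,1],[1,-0.32,-0.75,0.89,-0.9,1,1],[1,-0.34,-0.75,0.87,-0.9,1,1],[1,-0.36,-0.74,0.84,-0.9,1,1],[1,-0.37,-0.74,0.81,-0.9,1,1],[1,-0.39,-0.73,0.79,-0.9,1,1]]]' 20
python3 - <<'E'
from h import *
d=np.load('plan.npz'); rows(d['P'][8],d['O'][8],1,1); rows(d['P'][12],d['O'][12],4,1)
E
```

```text
t: 5.2
tool_pos: [0.5799, -0.0688, 0.1694]
orientation: [-2.38, -0.294, 0.089]
force: [5.8, -2.8, -3.3]
opening: 0.027
t 5.2 p [ 0.5799 -0.0688  0.1694] q [ 0.26  0.15  1.81 -0.86  1.32  0.32] F [ 5.8 -2.8 -3.3] op 0.027 remaining mm 6.1 deg [-0.2 -0.8  0.8]
[1, -0.54, 0.26, -0.09, -0.19, -0.77, 0.79]
t 5.2 p [ 0.5799 -0.0688  0.1694] q [ 0.26  0.15  1.81 -0.86  1.32  0.32] F [ 5.8 -2.8 -3.3] op 0.027 remaining mm 43.6 deg [-4.   2.9  5.1]
[1, -0.52, -0.63, 0.72, -1.0, 0.73, 1.27]
[1, -0.54, -0.63, 0.71, -1.0, 0.73, 1.27]
[1, -0.56, -0.63, 0.69, -1.0, 0.73, 1.27]
[1, -0.59, -0.63, 0.67, -1.0, 0.73, 1.27]
```

Forces are small and it is tracking well. I'll carry on to the end of the plan.

```bash
python3 -m creep '[[[1,-0.52,-0.65,0.72,-1,0.7,1.3],[1,-0.54,-0.65,0.71,-1,0.7,1.3],[1,-0.56,-0.65,0.69,-1,0.7,1.3],[1,-0.58,-0.65,0.67,-1,0.7,1.2],[1,-0.55,-0.65,0.65,-0.9,0.8,1.2],[1,-0.5,-0.65,0.63,-0.9,0.8,1.2],[1,-0.46,-0.63,0.6,-0.9,0.8,1.2],[1,-0.46,-0.61,0.57,-0.9,0.8,1.2]]]' 20
python3 - <<'E'
from h import *
d=np.load('plan.npz'); rows(d['P'][16],d['O'][16],2,1)
t=cam('top','4');s=cam('scene','4')
im=np.zeros((400,800,3),np.uint8)
im[:,:400]=cv2.resize(t['frame'][120:240,180:300],(400,400));im[:,400:]=cv2.resize(s['frame'][130:250,200:320],(400,400))
cv2.imwrite('pics/c5.png',im[:,:,::-1])
E
```

```text
t: 6.0
tool_pos: [0.5354, 0.0011, 0.1653]
orientation: [-2.532, -0.059, 0.001]
force: [5.7, -3.2, -0.3]
opening: 0.0267
t 6.0 p [0.5354 0.0011 0.1653] q [ 0.44  0.34  1.67 -0.86  1.61  0.59] F [ 5.7 -3.2 -0.3] op 0.0267 remaining mm 8.7 deg [ 0.1 -0.4  0.6]
[1, -0.32, 0.29, 0.06, 0.05, -0.22, 0.29]
[1, -0.31, 0.3, 0.06, 0.05, -0.22, 0.29]
```

View pics/c5.png

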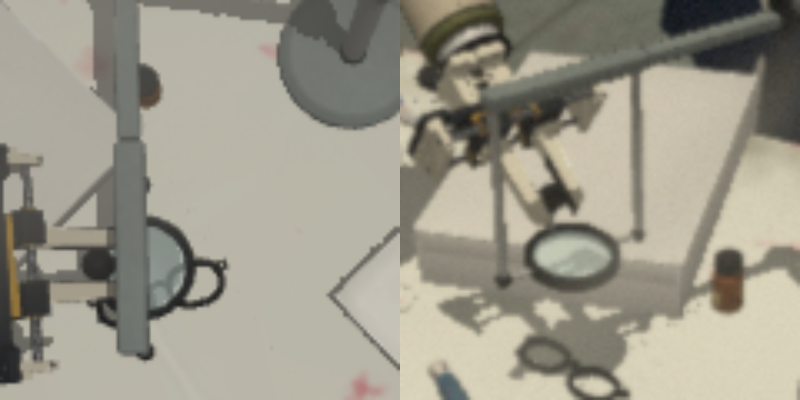

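The move is going well. The yoke now stands over the frame, with the lens rim centred near (160,265) in the left crop and close to level, and the ball is still in the fingers. I'll make the last correction and then measure.

```bash
python3 -m creep '[[[1,-0.3,0.2,0.1,0,-0.2,0.3],[1,-0.3,0.2,0.1,0,-0.2,0.3],[1,-0.2,0.2,0,0,0,0],[1,0,0,0,0,0,0],[1,0,0,0,0,0,0],[1,0,0,0,0,0,0],[1,0,0,0,0,0,0],[1,0,0,0,0,0,0]]]' 20
cat > meas.py <<'E'
import sys
from h import *
tag=sys.argv[1]; d=np.load('plan.npz'); rows(d['P'][16],d['O'][16],1,1)
t=cam('top',tag);s=cam('scene',tag)
X=pts(t)
m=(X[...,2]>.300)&(X[...,2]<.330)&(X[...,0]>.43)&(X[...,0]<.70)&(X[...,1]>-.12)&(X[...,1]<.05)
Q=X[m][:,:2]; w=Q[Q[:,0]<.59]; r=cv2.minAreaRect((w*1e3).astype(np.float32)); print('bar',len(w),r)
mu=Q.mean(0);U=np.linalg.svd(Q-mu)[2][0];print('bar axis',mu,np.degrees(np.arctan2(*(U*np.sign(-U[0]))[::-1]))%360)
# scene: rim points with depth -> plane fit
Y=pts(s); g=cv2.cvtColor(s['frame'],cv2.COLOR_RGB2GRAY)
m=(g<85)&(np.linalg.norm(Y[...,:2]-[.5295,-.0342],axis=-1)<.055)&(Y[...,2]>.09)&(Y[...,2]<.16)
Q=Y[m]; print('rim pts',len(Q),Q.mean(0)); mu=Q.mean(0); n=np.linalg.svd(Q-mu)[2][2]; n*=np.sign(n[2]); print('normal',n.round(3),cv2.minEnclosingCircle((Q[:,:2]*1e3).astype(np.float32)))
im=np.zeros((400,800,3),np.uint8)
im[:,:400]=cv2.resize(t['frame'][150:230,190:270],(400,400),interpolation=cv2.INTER_NEAREST);im[:,400:]=cv2.resize(s['frame'][160:240,220:300],(400,400),interpolation=cv2.INTER_NEAREST)
cv2.imwrite('pics/m%s.png'%tag,im[:,:,::-1])
E
python3 meas.py 5
```

```text
t: 6.9
tool_pos: [0.53, -0.0017, 0.1634]
orientation: [-2.528, -0.058, 0.011]
force: [-0.3, 1.0, 1.6]
opening: 0.0269
t 6.9 p [ 0.53   -0.0017  0.1634] q [ 0.44  0.33  1.68 -0.86  1.6   0.59] F [-0.3  1.   1.6] op 0.0269 remaining mm 3.0 deg [-0.1 -0.1  0.4]
[1, -0.08, 0.27, 0.11, -0.1, -0.08, 0.41]
bar 542 ((520.7330932617188, -29.389625549316406), (137.50296020507812, 24.058576583862305), 1.2005425691604614)
bar axis [ 0.56644068 -0.02862475] 181.3148338993696
rim pts 122 [ 0.5155696  -0.03528446  0.13067199]
normal [-0.004 -0.099  0.995] ((525.725341796875, -33.05551528930664), 46.242713928222656)
```

View pics/m5.png

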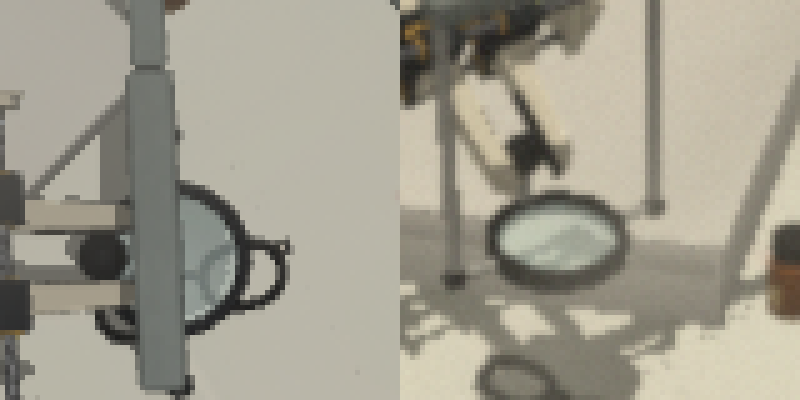

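```bash
cat > m2.py <<'E'
import sys
from h import *
tag=sys.argv[1]; t=load('top',tag);s=load('scene',tag)
# glass in scene: bright region inside rim
X=pts(s); hsv=cv2.cvtColor(s['frame'],cv2.COLOR_RGB2HSV)
g=cv2.cvtColor(s['frame'],cv2.COLOR_RGB2GRAY)
p0=proj(s,[.5295,-.0342,.125]); print('p0',p0)
dark=(g<85).astype(np.uint8)
# inner hole: flood from p0 through non-dark pixels
m=(1-dark).copy(); mask=np.zeros((m.shape[0]+2,m.shape[1]+2),np.uint8)
cv2.floodFill(m,mask,(int(p0[0]),int(p0[1])),2); gl=(m==2); print('glass px',gl.sum())
cn,_=cv2.findContours(gl.astype(np.uint8),cv2.RETR_EXTERNAL,cv2.CHAIN_APPROX_NONE); e=cv2.fitEllipse(max(cn,key=len)); print('glass ellipse',e,'at z.125:',plane(s,*e[0],.125).round(4))
er=cv2.erode(gl.astype(np.uint8),np.ones((3,3)))>0
Q=X[er];Q=Q[~np.isnan(Q[:,0])];Q=Q[abs(Q[:,2]-.125)<.03];mu=Q.mean(0)
n=np.linalg.svd(Q-mu)[2][2];n*=np.sign(n[2]);print('glass plane',len(Q),mu.round(4),n.round(3),'tilt deg',np.degrees(np.arcsin(-n[1])))
# level reference: circle r=37 at z=.125 projected
a=np.linspace(0,2*np.pi,60)
for th in(-.1,0,.1):
    C=np.stack([.037*np.cos(a)+mu[0],mu[1]+.037*np.sin(a)*np.cos(th),.129+.037*np.sin(a)*np.sin(th)],1)
    print(th,cv2.fitEllipse(np.array([proj(s,q) for q in C],np.float32)))
# top: outer rim arc dark pixels -> circle
gt=cv2.cvtColor(t['frame'],cv2.COLOR_RGB2GRAY); Z=pts(t)
m=(gt<75)&(abs(Z[...,2]-.13)<.015)&(np.linalg.norm(Z[...,:2]-[.5295,-.0342],axis=-1)<.06)&(Z[...,1]<-.045)
W=Z[m]; print('top rim',len(W),W.mean(0))
f=least_squares(lambda x:np.hypot(W[:,0]-x[0],W[:,1]-x[1])-.041,[.53,-.034]);print('circle',f.x, np.abs(f.fun).mean())
vv,uu=np.where(m); P=np.array([plane(t,u,v,.132) for u,v in zip(uu,vv)])
f=least_squares(lambda x:np.hypot(P[:,0]-x[0],P[:,1]-x[1])-.041,[.53,-.034]);print('circle z=.132',f.x,np.abs(f.fun).mean())
E
python3 m2.py 5
```

```text
p0 [251.82165104 208.66202299]
glass px 172288
glass ellipse ((257.9353332519531, 190.7854461669922), (447.6184997558594, 606.489013671875), 90.40828704833984) at z.125: [0.5988 0.0454 0.125 ]
glass plane 6660 [1.277  0.342  0.1256] [ 0. -0.  1.] tilt deg 0.013213823450842313
-0.1 ((357.5179748535156, 114.88603210449219), (5.441366672515869, 17.447465896606445), 89.33782958984375)
0 ((357.5120849609375, 114.89490509033203), (6.6614460945129395, 17.404132843017578), 93.30084228515625)
0.1 ((357.5048828125, 114.90148162841797), (7.822043418884277, 17.35801887512207), 97.51165771484375)
top rim 83 [ 0.52966272 -0.06129922  0.13025244]
circle [ 0.53058527 -0.02887047] 0.001812951350212008
circle z=.132 [ 0.53047961 -0.02886842] 0.0018030096111252088
```

```bash
sed -i 's/dark=(g<85)/dark=(g<int(sys.argv[2]))/; s/mu\[0\],mu\[1\]+/.530,-.030+/' m2.py; sed -i 's/\.037\*np.cos(a)+\.530,-\.030+/.037*np.cos(a)+.530,-.030+/' m2.py; python3 m2.py 5 130 | head -8
python3 -m creep '[[[1,-0.1,0.2,0.1,0,0,0.2],[1,0,0.1,0,0,0,0.2],[1,0,0,0,0,0,0],[1,0,0,0,0,0,0],[1,0,0,0,0,0,0],[1,0,0,0,0,0,0],[1,0,0,0,0,0,0],[1,0,0,0,0,0,0]]]' 20
python3 meas.py 6; python3 m2.py 6 130
```

```text
p0 [251.82165104 208.66202299]
glass px 218
glass ellipse ((251.07635498046875, 207.38233947753906), (11.177287101745605, 22.074247360229492), 90.7486343383789) at z.125: [ 0.5311 -0.0268  0.125 ]
glass plane 152 [ 0.528  -0.0323  0.1294] [ 0.022 -0.049  0.999] tilt deg 2.813639142305891
-0.1 ((251.24893188476562, 207.02667236328125), (11.536216735839844, 23.97527503967285), 84.84890747070312)
0 ((251.2425537109375, 207.03964233398438), (13.342897415161133, 23.97420310974121), 88.00727844238281)
0.1 ((251.23385620117188, 207.04782104492188), (15.016149520874023, 23.973031997680664), 91.55888366699219)
top rim 83 [ 0.52966272 -0.06129922  0.13025244]
t: 7.8
tool_pos: [0.5295, -0.0036, 0.1621]
orientation: [-2.53, -0.049, 0.012]
force: [-1.0, 2.2, 2.3]
opening: 0.0266
t 7.8 p [ 0.5295 -0.0036  0.1621] q [ 0.43  0.34  1.68 -0.86  1.61  0.59] F [-1.   2.2  2.3] op 0.0266 remaining mm 1.2 deg [-0.  -0.2  0. ]
[1, -0.02, 0.05, 0.11, -0.02, -0.15, 0.04]
bar 550 ((521.0747680664062, -32.5957145690918), (138.51907348632812, 23.951383590698242), 2.1675586700439453)
bar axis [ 0.56606887 -0.031
[... 243 characters left out ...]
12, 207.67825317382812), (10.915006637573242, 21.922767639160156), 89.34292602539062) at z.125: [ 0.5314 -0.029   0.125 ]
glass plane 144 [ 0.5281 -0.0345  0.1293] [ 0.016 -0.013  1.   ] tilt deg 0.7273224153634433
-0.1 ((251.24893188476562, 207.02667236328125), (11.536216735839844, 23.97527503967285), 84.84890747070312)
0 ((251.2425537109375, 207.03964233398438), (13.342897415161133, 23.97420310974121), 88.00727844238281)
0.1 ((251.23385620117188, 207.04782104492188), (15.016149520874023, 23.973031997680664), 91.55888366699219)
top rim 88 [ 0.52970343 -0.06347932  0.13140049]
circle [ 0.53044503 -0.03192738] 0.0018015009678541865
circle z=.132 [ 0.53042523 -0.03195341] 0.0018074788148574271
```

The glass plane reads 0.7° from level. By the bar and rim, the lens is about 2 mm short in y. I'll nudge 1.5 mm along tool y, which also lowers the ball a touch, then open and back out along the tool axis.

```bash
python3 -m creep '[[[1,0.1,0.15,0.05,0,0,0],[1,0,0,0,0,0,0],[1,0,0,0,0,0,0],[1,0,0,0,0,0,0],[0.5,0,0,0,0,0,0],[0.45,0,0,0,0,0,0],[0.45,0,0,0,0,0,0],[0.45,0,0,0,0,0,0]]]' 20
python3 meas.py 7; python3 m2.py 7 130
```

```text
t: 8.7
tool_pos: [0.5298, -0.0051, 0.16]
orientation: [-2.53, -0.047, 0.014]
force: [0.1, 0.0, 0.4]
opening: 0.0503
t 8.7 p [ 0.5298 -0.0051  0.16  ] q [ 0.43  0.34  1.68 -0.86  1.6   0.59] F [0.1 0.  0.4] op 0.0503 remaining mm 2.1 deg [-0.  -0.1 -0.1]
[1, -0.05, -0.2, 0.02, -0.0, -0.1, -0.08]
bar 549 ((520.7256469726562, -34.485958099365234), (137.3914337158203, 24.022602081298828), 2.367255926132202)
bar axis [ 0.56651196 -0.03278055] 182.41114277129256
rim pts 135 [ 0.51838452 -0.04014984  0.13047714]
normal [ 0.001 -0.045  0.999] ((524.1351928710938, -37.13939666748047), 47.39274215698242)
p0 [251.82165104 208.66202299]
glass px 203
glass ellipse ((252.10708618164062, 207.95848083496094), (10.409073829650879, 21.999778747558594), 89.16085052490234) at z.125: [ 0.5322 -0.0313  0.125 ]
glass plane 138 [ 0.5291 -0.0368  0.1293] [ 0.021 -0.004  1.   ] tilt deg 0.21325860200381538
-0.1 ((251.24893188476562, 207.02667236328125), (11.536216735839844, 23.97527503967285), 84.84890747070312)
0 ((251.2425537109375, 207.03964233398438), (13.342897415161133, 23.97420310974121), 88.00727844238281)
0.1 ((251.23385620117188, 207.04782104492188), (15.016149520874023, 23.973031997680664), 91.55888366699219)
top rim 88 [ 0.52954276 -0.06449255  0.13187715]
circle [ 0.53142497 -0.03380677] 0.001713994945540786
circle z=.132 [ 0.53141345 -0.03381674] 0.0017398464375010898
```

```bash
python3 -m creep '[[[0.45,0,-1,0,0,0,0],[0.45,0,-1.5,0,0,0,0],[0.45,0,-2,0,0,0,0],[0.45,0,-2.5,0,0,0,0],[0.45,0,-3,0,0,0,0],[0.45,0,-3,0,0,0,0],[0.45,0,-3,0,0,0,0],[0.45,0,-2,0,0,0,0]]]'
python3 meas.py 8; python3 m2.py 8 130; python3 - <<'E'
from h import *
t=load('top','8');s=load('scene','8')
for n,d in(('top',t),('scene',s)):
    print(n,proj(d,[.5282,.0055,.167]))
im=np.zeros((600,800,3),np.uint8)
im[:400,:400]=cv2.resize(t['frame'][150:230,190:270],(400,400),interpolation=cv2.INTER_NEAREST);im[:400,400:]=cv2.resize(s['frame'][160:240,210:290],(400,400),interpolation=cv2.INTER_NEAREST)
im[400:,:267]=cv2.resize(t['frame'],(267,200));im[400:,400:667]=cv2.resize(s['frame'],(267,200));cv2.imwrite('pics/m8b.png',im[...,::-1])
E
```

```text
t: 9.6
tool_pos: [0.5221, 0.1519, 0.2703]
orientation: [-2.529, -0.045, 0.015]
force: [0.9, -0.0, -0.5]
opening: 0.051
t 9.6 p [0.5221 0.1519 0.2703] q [ 0.65  0.42  1.35 -0.79  1.92  0.55] F [ 0.9 -0.  -0.5] op 0.051 remaining mm 190.0 deg [-0.1 -0.1 -0.2]
[1, 0.17, 19.0, 0.0, -0.11, -0.06, -0.17]
TOO FAR
bar 550 ((520.8558349609375, -34.39071273803711), (137.64932250976562, 24.048307418823242), 2.4173331260681152)
bar axis [ 0.56699893 -0.03271359] 182.45366719724973
rim pts 98 [ 0.51334388 -0.0350064   0.13041996]
normal [-0.007 -0.047  0.999] ((527.6370239257812, -35.872314453125), 46.00548553466797)
p0 [251.82165104 208.66202299]
glass px 207
glass ellipse ((252.19007873535156, 208.03359985351562), (10.479155540466309, 22.369230270385742), 88.90438842773438) at z.125: [ 0.5322 -0.0318  0.125 ]
glass plane 142 [ 0.5291 -0.0375  0.1293] [ 0.025 -0.005  1.   ] tilt deg 0.29355882256584864
-0.1 ((251.24893188476562, 207.02667236328125), (11.536216735839844, 23.97527503967285), 84.84890747070312)
0 ((251.2425537109375, 207.03964233398438), (13.342897415161133, 23.97420310974121), 88.00727844238281)
0.1 ((251.23385620117188, 207.04782104492188), (15.016149520874023, 23.973031997680664), 91.55888366699219)
top rim 90 [ 0.53007632 -0.06450766  0.13160334]
circle [ 0.531387   -0.03372972] 0.001763642963370294
circle z=.132 [ 0.5313951  -0.03373519] 0.0017691555719119517
top [211.16410958 201.57998323]
scene [244.65224423 191.49687478]
```

View pics/m8b.png

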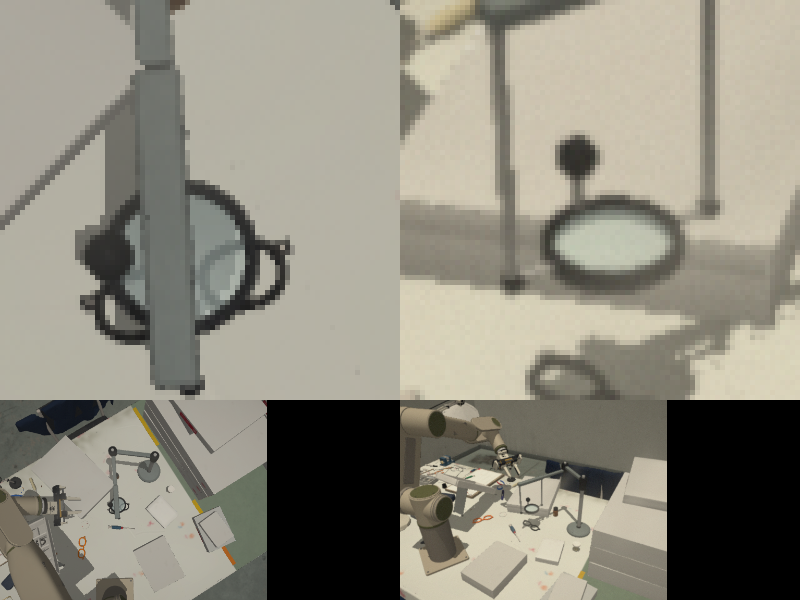

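The lens sits over the frame with the gripper clear. The ball is at (108,255) in the left crop, which is (211.2,200.6) in the full image, and at (577,156) in the right crop, which is (245.0,190.8). One last independent check from the triangulated ball.

```bash
python3 - <<'E'
from h import *
t=load('top','8');s=load('scene','8');P=[]
for c,u0,v0 in((t,211,201),(s,245,191)):
    g=cv2.cvtColor(c['frame'],cv2.COLOR_RGB2GRAY); p=g[v0-6:v0+6,u0-6:u0+6]; 
    w=(p<80); vv,uu=np.where(w); P.append((c,u0-6+uu.mean(),v0-6+vv.mean())); print(P[-1][1:],w.sum())
for q in(P,[(t,211.2,200.7),(s,245,190.9)]):
    B=tri(q);L=np.array([.5300,-.0345]);l=np.radians(182.3);ye=np.array([-np.sin(l),np.cos(l)]);y=(B[:2]-L)@ye
    print('ball',B.round(4),'y',y,'z',B[2]-.125,'th',np.arctan2(y,B[2]-.125)+np.arctan2(40,42))
a=load('top','0'); d=cv2.absdiff(a['frame'],t['frame']).max(2)
for n,(u,v) in dict(bottle=(222,146),driver=(225,245),jar=(328,171),frameR=(240,205)).items(): print(n,(d[v-8:v+9,u-12:u+13]>40).sum())
E
```

```text
(np.float64(211.5340909090909), np.float64(200.67045454545453)) 88
(np.float64(244.92307692307693), np.float64(191.05128205128204)) 39
ball [0.5298 0.0047 0.1686] y -0.039170644720250995 z 0.0436121431007864 th 0.02921563641548175
ball [0.5301 0.0055 0.1686] y -0.03992386332277059 z 0.043628181291202495 th 0.01992103161619485
bottle 174
driver 0
jar 0
frameR 130
```

```bash
python3 -c "
from plant import robot;print(robot.close_job())"
```

```text
the job is handed in; nothing more can be done
None
```

I gripped the magnifier by its ball, swung it over the black frame front, tipped the lens level, let go and backed the gripper out along its own axis. I handed the job in at about 10 s of robot time.

| Last check, after letting go | Reading |
|---|---|
| Lens centre, rim in top view | (0.531, -0.034) m |
| Lens centre, glass in scene camera's depth | (0.529, -0.0375) m |
| Lens centre, bar in top view | y about -0.034 m |
| Bridge, measured at the start | (0.5295, -0.034) m |
| Tilt, glass plane along the tipping direction | 0.3° |
| Tilt, triangulated ball | 1.1–1.7° |

- **Disagreements:** the views of the lens centre differ by about 4 mm in y. A plane fitted to rim points gave about 2.7°, but I trust it less because it includes points on the rim's outer side.
- **Untouched things:** the screwdriver and jar look unchanged in the top view. The bottle and frame front areas do differ from the first picture; I put that down to the bar, lens and shadows now over them. I did not check the spare lens separately.
- **Forces:** the largest component I read was about 6 N.

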